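# Put the washed citrus juicer back together

## Robot

A 6-joint arm with a two-finger parallel gripper is mounted at the origin on a cart in front of the work surface, level with it; the furniture and walls round the work are solid. World frame = base frame: x ahead of the robot, y to its left, z up, the work surface at z = 0. Lengths are in m, angles in rad, forces in N, time in s.
With the tool pointing down it reaches from about 0.325 to 0.775 m from the base axis. Payload 5.5 kg.
Tool frame: the origin (TCP) lies at the very end of the fingers, on their centre line; the grasp point (between the pads) lies robot.grip_depth behind it (robot.grip_depth is the distance from the TCP to the grasp point, in m); z points along the fingers, y is the line along which they close (so a half turn about z gives the same grasp; the last joint's range is limited). The gripper opens to 88 mm and grips with 3 to 60 N. Pads are 20 mm wide; open, the fingers measure 115 mm over their backs; the gripper's body (75 mm by 178 mm) begins 61 mm behind the grasp point.
Start: joints at [1.128, 0.091, 1.231, -0, 1.82, -0.057], TCP at [0.226, 0.556, 0.223] pointing down, gripper open.
Joint ranges: [-2.87, 2.87], [-0.86, 2.18], [0.17, 2.46], [-1.51, 4.65], [0.06, 2.69], [-2.65, 2.65]. Speed limits (rad/s): [2.57, 2.57, 3.01, 3.14, 3.14, 3.14].

## Interface

Orientations are given as a rotation vector (axis times angle).
In Python, from rig import robot gives the robot as it stands. The module is installed in compiled form; this text tells all that it offers.
- The arm moves only by the tool apply_moves, never from a script. Its argument "rows" is a list of rows, each a list of 3 entries, a list of its own where there are three numbers: the shift along the tool's x, y, z in mm, then the turn, a rotation vector about the tool's x, y, z in degrees, then the opening, from -1 (shut) to 1 (fully open). A call has 1 to 20 rows; each row shifts and turns the commanded pose from where the row before left it, along the tool's axes as they then stand; what a row does not reach is not made up. A row lasts 1/12 s, in which the tool goes at most 41.7 mm and 7.16 degrees, less where a joint would pass 70% of its speed; a pose out of reach is approached as far as the arm can. A call with a gripper value outside its range is refused whole. The fingers move at their own pace and stop on an object; "force" is the grip in N (left out, the last holds). Time passes only in rows, so rows that do not move let the fingers close. It gives the time, the measured TCP pose, the force, the opening and the grip force at its end, in the units of the state.
- robot.get_obs(): the state, without advancing time (a new reading comes with each control period).
- robot.read_camera(name): name is "side" or "top"; returns a dict with "img" (420x560x3 uint8, blue, green, red), "z_map" (420x560 float32, m along the optical axis (not along the pixel's ray), 0 where there is no reading), "camera_matrix" (3x3 intrinsics, pixels), "eye" and "attitude" of the camera in the world. Camera axes: x right, y up, looking along -z (the intrinsics and any distortion apply to the point x, -y, -z); pixel columns grow to the right and rows downward; lengths in m; the calibration is good to about 2 mm. A picture is of the moment at which its call begins.
- robot.job_done(): hands the job in; it is judged then, once.
The state is a dict: "time": time; "joints": joint angles; "qd": joint speeds; "joint_torque": joint torques, N m; "tcp_pos": TCP position; "tcp_rot": TCP orientation; "contact_force": force on the tool from outside, world axes, zero at the start; "moment": the same for the moment, N m; "finger_gap": opening from 0.0 (shut) to 1.0 (fully open); "grip_force": force on a finger pad.
Only numpy, scipy, OpenCV 4.12 (cv2) and the standard library are available. Lean on these libraries where they do the work, as an engineer would, in place of code of your own. Each camera call takes 0.05 s, during which the arm holds its last target. There are 200 camera calls.

## Task

The citrus juicer has been washed and its parts stand drying on the worktop. Put it together again on its motor base, one part at a time from the bottom up: the blue-grey bowl over the shaft, the steel strainer into the bowl, the small yellow cone onto the shaft, the large orange cone over the small one, and last the green lid, each fully home and level. Leave the two little bowls and the teaspoon where they are.

Things in the scene. Friction and masses are not known exactly. Their poses are not given: they have to be found in the camera images.
- motor_base: charcoal round motor base, 112 mm across, fixed, a steel shaft standing in its middle. Origin: centre of underside, z up. Flat top, where the bowl sits, at 62 mm. Shaft 22 mm thick up to a flat shoulder at 132 mm, then a pointed 12 mm pin up to 150 mm. Heading of base and parts is free. Seated heights below: height of a part's origin above this origin
- bowl: blue-grey open bowl, 116 mm across, 62 high, floor 5 thick; short spout on its -x side to 73 mm from the axis. Central tube: 37 mm outside, 30 mm bore through the floor, top at 35 mm; grip it from above, fingers inside the bowl (108 mm wide inside: open them 55 to 65 mm). Origin: centre of underside. Seated height 62 mm: flat on the base's top, shaft through the tube
- strainer: shallow slotted steel dish, 17 mm high, flange 116 mm across, dish 92 to 100 mm across below it. Central tube: 37 mm outside, 30 mm bore, top at 18 mm, 15 above the dish floor; grip it (floor 88 mm wide: fingers open 55 to 65 mm). Origin: centre of underside. Seated height 110 mm: dish in the bowl, flange on the bowl's rim, shaft through the tube
- small_cone: small yellow ribbed cone, point up, 46 mm high. Flange 62 mm across, 4 thick; upright skirt 50 mm across from 4 to 18 mm: grip it, fingertips 8 mm or more above the underside to clear the strainer. Below: recess 43 mm wide, 15 deep, then an 18 mm hole to 34 mm for the pin; recess roof rests on the shaft's shoulder. Origin: centre of underside. Seated height 117 mm
- large_cone: large orange ribbed cone, point up, 58 mm high, hollow (56 mm wide inside). Upright skirt 64 mm across from 0 to 20 mm height: grip it, fingertips 7 mm or more above the underside to clear the strainer. Origin: centre of underside, z up. Seated height 121 mm: over the small cone, lower edge resting on the small cone's flange
- lid: green domed lid, 128 mm across, hollow, with a charcoal knob 26 mm across from 71 to 86 mm above the lower edge (neck 18 mm across from 66 to 69). Origin: centre of lower edge, z up. Seated height 121 mm: covers the cones, its lip (6 mm deep, 123 mm wide inside) hangs round the strainer's flange, the ledge above the lip rests on the flange
- speckled_bowl: little speckled white bowl, 60 mm across, 32 mm high, standing among the parts; a bystander. Origin: centre of underside
- blue_bowl: little speckled blue bowl, 64 mm across, 35 mm high, standing among the parts; a bystander. Origin: centre of underside
- teaspoon: steel teaspoon lying flat, 130 x 26 x 11 mm; a bystander. Origin: its middle, on the worktop; x along it
Not all that is in view belongs to the job. What is shaped like the lid but red is not meant.

How it is judged:
On the way, in this order (a step that is already met when the one before it is completed fails the run):
1. the bowl is seated on the motor base (z of bowl in the frame of motor_base between 0.058 and 0.066 m and horizontal distance between bowl and motor_base below 0.008 m and angle between bowl's own z axis and vertical below 0.08 rad), for 0.2 s.
2. the steel strainer is seated in the bowl (z of strainer in the frame of motor_base between 0.106 and 0.114 m and horizontal distance between strainer and motor_base below 0.01 m and angle between strainer's own z axis and vertical below 0.08 rad), for 0.2 s.
3. the small yellow cone is seated on the shaft (z of small_cone in the frame of motor_base between 0.113 and 0.121 m and horizontal distance between small_cone and motor_base below 0.008 m and angle between small_cone's own z axis and vertical below 0.08 rad), for 0.2 s.
4. the large orange cone is seated over the small one (z of large_cone in the frame of motor_base between 0.117 and 0.125 m and horizontal distance between large_cone and motor_base below 0.01 m and angle between large_cone's own z axis and vertical below 0.08 rad), for 0.2 s.
5. the lid is seated on the strainer's flange (z of lid in the frame of motor_base between 0.117 and 0.125 m and horizontal distance between lid and motor_base below 0.014 m and angle between lid's own z axis and vertical below 0.08 rad), for 0.2 s.
At the end, for the whole second after the job is handed in: Bowl, strainer, both cones and lid seated on the motor base: heights within 4 mm of the seated values, within 8 mm (bowl, small cone), 10 mm (strainer, large cone) or 14 mm (lid) of the shaft axis, tilt under 0.08 rad, released, at rest (all of step 1 and all of step 2 and all of step 3 and all of step 4 and all of step 5 and linear speed of each of bowl, strainer, small_cone, large_cone, lid below 0.02 m/s and contact force between the fingers and bowl below 0.1 N and contact force between the fingers and strainer below 0.1 N and contact force between the fingers and small_cone below 0.1 N and contact force between the fingers and large_cone below 0.1 N and contact force between the fingers and lid below 0.1 N); the robot touches nothing.
It fails at once if a little bowl or the teaspoon was moved by more than 30 mm (distance of any of speckled_bowl, blue_bowl, teaspoon from where it was at the start of the episode above 0.03 m).
It also fails if it takes over 141 s, if anything falls off the work surface, if the arm or the gripper's body presses on something with over 40 N, if the wrist force passes 120 N, or if a joint passes its speed limit or range.

## Working session

There is one attempt and no reset: what is moved stays moved. The work goes in short steps, Python scripts to look and compute and a tool call to move; the robot and the scene stay as the last step left them, time stands still between calls to the robot, and variables do not carry over. Pictures are saved under pics/ and viewed, at most 14 in all, crops included, and the job is handed in when it is done.

Besides the shell and the picture viewer there is one more tool, called after ">>>" by a JSON object that holds its "method" and its "body", one argument or row to a line. apply_moves: Moves the arm, as the interface text tells. Its arguments: {"type":"object","properties":{"rows":{"type":"array","items":{"type":"array"}},"force":{"type":"number"}},"required":["rows"]}

```bash
mkdir -p pics; cat > h.py <<'E'
import numpy as np, cv2
from scipy.spatial.transform import Rotation as R
from rig import robot
def cam(n):
    c=robot.read_camera(n); a=np.array(c['attitude'],float)
    c['R']=a if a.shape==(3,3) else (R.from_rotvec(a).as_matrix() if a.size==3 else R.from_quat(a).as_matrix())
    c['eye']=np.array(c['eye']); return c
def cloud(c):
    K=c['camera_matrix']; z=c['z_map']; v,u=np.mgrid[:z.shape[0],:z.shape[1]]
    p=np.stack([(u-K[0,2])/K[0,0]*z,-(v-K[1,2])/K[1,1]*z,-z],-1)
    return p@c['R'].T+c['eye']
E
python3 - <<'E'
from h import *
for n in('top','side'):
    c=cam(n); cv2.imwrite(f'pics/{n}0.png',c['img']); print(n,[k for k in c],c['camera_matrix'],c['eye'],c['attitude'])
    np.save(n+'0.npy',cloud(c))
print(robot.grip_depth,robot.get_obs())
E
```

```text
top ['img', 'z_map', 'camera_matrix', 'eye', 'attitude', 'R'] [[389.14084227   0.         274.56840441]
 [  0.         389.14084227 207.03250934]
 [  0.           0.           1.        ]] [0.40423546 0.03755232 0.9780496 ] [ 0.05746425 -0.11095484 -1.5929028 ]
side ['img', 'z_map', 'camera_matrix', 'eye', 'attitude', 'R'] [[464.20324401   0.         277.89445127]
 [  0.         464.20324401 206.55744523]
 [  0.           0.           1.        ]] [0.47210594 1.09991028 0.7950335 ] [-0.01283371 -1.44278929 -2.77720784]
0.0187 {'time': 0.1, 'joints': array([ 1.12830072e+00,  9.18049768e-02,  1.23173394e+00, -1.21671362e-05,
        1.81979077e+00, -5.66917074e-02]), 'qd': array([ 0.00014308, -0.00119909, -0.00234869, -0.00107915,  0.00072294,
       -0.00035045]), 'joint_torque': array([ 2.30192185e-03, -4.47854805e+01, -4.07570171e+01,  7.00383168e-02,
        2.83979560e-02, -9.40497421e-05]), 'tcp_pos': array([0.22567451, 0.55566778, 0.22162493]), 'tcp_rot': array([-6.02192218e-01, -3.08291064e+00,  2.64820169e-03]), 'contact_force': array([0.13346077, 0.27749189, 0.21929632]), 'moment': array([-0.00841884,  0.02853896,  0.02599688]), 'grip_force': 0.0, 'finger_gap': 0.998224628535399}
```

View pics/top0.png

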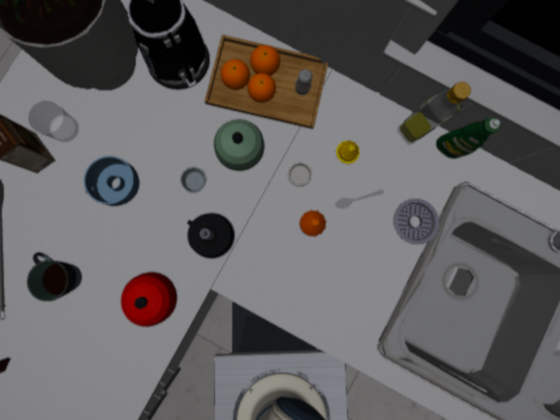

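View pics/side0.png

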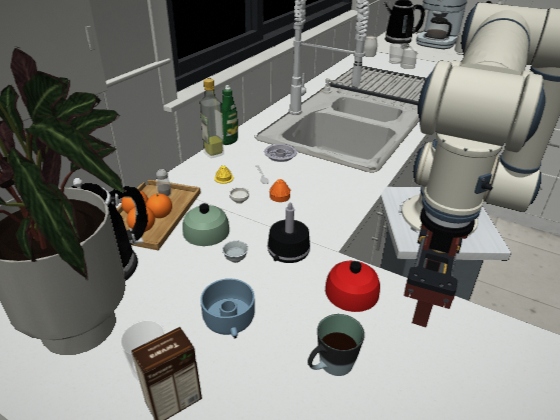

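The top view shows the base at (210,235), bowl (110,181), strainer (415,221), small cone (348,152), large cone (313,223), lid (238,145), speckled bowl (300,175), blue bowl (194,180), and spoon (360,199). The red lid at (148,299) is a decoy. In the side view all parts look upright.

```bash
cat >> h.py <<'E'
from scipy.optimize import least_squares
def circ(p):
    f=lambda q:np.hypot(p[:,0]-q[0],p[:,1]-q[1])-q[2]
    r=least_squares(f,[*((p.max(0)+p.min(0))/2)[:2],.04],loss='soft_l1',f_scale=.002); return r.x
def ray(c,uv,h):
    K=c['camera_matrix']; d=c['R']@np.array([(uv[0]-K[0,2])/K[0,0],-(uv[1]-K[1,2])/K[1,1],-1])
    return c['eye']+d*(h-c['eye'][2])/d[2]
E
python3 - <<'E'
from h import *
T=dict(base=((209,235),.030,(.050,.068)),bowl=((110,181),.032,(.054,.07)),strainer=((415,221),.03,(.010,.022)),small=((348,152),.018,(.001,.008)),large=((313,223),.02,(.005,.025)),lid=((238,145),.04,(.005,.02)),speck=((300,175),.017,(.025,.036)),blue=((194,180),.02,(.028,.04)))
P=np.load('top0.npy')
for k,(uv,r,b) in T.items():
    u,v=uv; q=P[v-34:v+35,u-34:u+35].reshape(-1,3)
    c0=P[v-3:v+4,u-3:u+4].reshape(-1,3)
    z=q[:,2]; print(k,'zmax %.3f'%z.max(), 'hist',np.histogram(z,bins=np.arange(-.01,.17,.01))[0])
    m=(z>b[0])&(z<b[1]); s=q[m]
    print('   bandfit',np.round(circ(s),4),'bbox',np.round(s.min(0),3),np.round(s.max(0),3),len(s))
    t=q[z>z.max()-.004]; print('   top',np.round(t.mean(0),4),len(t))
E
```

```text
base zmax 0.978 hist [1497 1501   64   66   32   40  195 1224    5    7    3    9    6    7
   53   23    3]
   bandfit [0.44   0.1611 0.0377] bbox [0.388 0.109 0.05 ] [0.489 0.212 0.068] 1419
   top [0.4042 0.0376 0.978 ] 26
bowl zmax 0.978 hist [1279 2190  205  209  248  158  197  246    0    0    0    0    0    0
    0    0    0]
   bandfit [0.5748 0.3944 0.0558] bbox [0.518 0.337 0.054] [0.633 0.452 0.067] 375
   top [0.4042 0.0376 0.978 ] 29
strainer zmax 0.978 hist [1240 2347 1051   25    0    0    0    0    0    0    0    0    0    0
    0    0    0]
   bandfit [ 0.4582 -0.3562  0.0558] bbox [ 0.378 -0.439  0.01 ] [ 0.52  -0.292  0.022] 1076
   top [0.4042 0.0376 0.978 ] 18
small zmax 0.978 hist [2192 2229   51  117   97   61    0    0    0    0    0    0    0    0
    0    0    0]
   bandfit [ 0.6491 -0.1923  0.0719] bbox [ 0.557 -0.282  0.001] [ 0.739 -0.099  0.008] 1288
   top [0.4042 0.0376 0.978 ] 14
large zmax 0.978 hist [2023 2176   19  141  134  127  118    3    0    0    0    0    0    0
    0    0    0]
   bandfit [ 0.4789 -0.1161  0.0557] bbox [ 0.38  -0.181  0.005] [ 0.553 -0.008  0.025] 145
   top [0.4042 0.0376 0.978 ] 20
lid zmax 0.978 hist [1250 1325  116  130  185  252  657  720    7  102    1    0    0    0
    0    0    0]
   bandfit [0.6823 0.0816 0.0783] bbox [0.592 0.003 0.005] [0.759 0.15  0.02 ] 190
   top [0.4042 0.0376 0.978 ] 16
speck zmax 0.978 hist [2118 2185  282   76   85    0    0    0    0    0    0    0    0    0
    0    0    0]
   bandfit [ 0.5854 -0.0596  0.0279] bbox [ 0.556 -0.089  0.025] [ 0.615 -0.031  0.036] 135
   top [0.4042 0.0376 0.978 ] 15
blue zmax 0.978 hist [2009 1967  287  114  182   60   84   50    0    0    0    0    0    0
    0    0    0]
   bandfit [0.5842 0.1661 0.0533] bbox [0.492 0.116 0.028] [0.66  0.233 0.04 ] 214
   top [0.4042 0.0376 0.978 ] 8
```

```bash
cat > m.py <<'E'
from h import *
def grab(n,k=4):
    cs=[cam(n) for _ in range(k)]; z=np.stack([c['z_map'] for c in cs]); z[z==0]=np.nan
    c=cs[0]; c['z_map']=np.nan_to_num(np.nanmedian(z,0)); c['P']=cloud(c); c['hsv']=cv2.cvtColor(c['img'],cv2.COLOR_BGR2HSV); return c
if __name__=='__main__':
  G=dict(base=(.44,.161),bowl=(.575,.394),strainer=(.46,-.365),small=(.649,-.192),large=(.479,-.116),lid=(.67,.08),speck=(.585,-.06),blue=(.58,.186))
  B=dict(base=[(.055,.067,.056,.02),(.085,.128,.03,0),(.14,.16,.03,0)],bowl=[(.055,.068,.066,.045),(.025,.042,.03,0)],strainer=[(.008,.03,.064,.04),(.008,.03,.025,.01)],small=[(.004,.018,.04,0),(.03,.06,.03,0)],large=[(.004,.02,.045,0),(.04,.07,.03,0)],lid=[(.005,.03,.075,0),(.074,.1,.03,0)],speck=[(.022,.04,.036,0)],blue=[(.022,.04,.04,0)])
  for n in('top','side'):
    c=grab(n); P=c['P']; ok=c['z_map']>0
    for k,bs in B.items():
      g=np.array(G[k]); d=np.hypot(P[...,0]-g[0],P[...,1]-g[1])
      for lo,hi,r1,r0 in bs:
        s=P[ok&(P[...,2]>lo)&(P[...,2]<hi)&(d<r1)&(d>r0)]
        if len(s)<6: print(n,k,lo,len(s)); continue
        print(n,k,lo,len(s),'mean',np.round(s.mean(0),4),'mid',np.round(((s.min(0)+s.max(0))/2)[:2],4),'ext',np.round((s.max(0)-s.min(0))[:2],4),'fit',np.round(circ(s),4))
E
python3 m.py
```

```text
top base 0.055 1284 mean [0.4396 0.1599 0.0618] mid [0.4391 0.1606] ext [0.1009 0.1025] fit [0.4398 0.1605 0.0389]
top base 0.085 24 mean [0.4378 0.1526 0.1052] mid [0.4398 0.1552] ext [0.0209 0.0106] fit [0.4402 0.1609 0.0109]
top base 0.14 27 mean [0.4399 0.1601 0.1452] mid [0.4402 0.161 ] ext [0.0107 0.0109] fit [0.44   0.1606 0.0042]
top bowl 0.055 358 mean [0.5751 0.3975 0.0607] mid [0.5752 0.3945] ext [0.115  0.1146] fit [0.5749 0.3946 0.0558]
top bowl 0.025 106 mean [0.5746 0.3947 0.0332] mid [0.5748 0.3951] ext [0.0347 0.0365] fit [0.5748 0.3945 0.0167]
top strainer 0.008 541 mean [ 0.4561 -0.3717  0.015 ] mid [ 0.4591 -0.3645] ext [0.1215 0.1262] fit [ 0.4604 -0.3578  0.0539]
top strainer 0.008 25 mean [ 0.4633 -0.3565  0.0169] mid [ 0.4626 -0.3543] ext [0.0327 0.022 ] fit [ 0.4627 -0.3499  0.0162]
top small 0.004 84 mean [ 0.6377 -0.1794  0.0079] mid [ 0.6466 -0.1881] ext [0.0579 0.0595] fit [ 0.6487 -0.1895  0.0278]
top small 0.03 148 mean [ 0.6448 -0.1861  0.0384] mid [ 0.6463 -0.1885] ext [0.0382 0.0355] fit [ 0.6462 -0.1873  0.0118]
top large 0.004 3
top large 0.04 88 m
[... 1824 characters left out ...]
0919] ext [0.0239 0.0104] fit [ 0.474  -0.0966  0.0091]
side lid 0.005 337 mean [0.6593 0.139  0.0182] mid [0.6673 0.119 ] ext [0.1242 0.0718] fit [0.6687 0.0905 0.0634]
side lid 0.074 78 mean [0.6675 0.0957 0.0836] mid [0.6677 0.0916] ext [0.0244 0.0256] fit [0.6678 0.0932 0.0104]
side speck 0.022 137 mean [ 0.5881 -0.0571  0.0281] mid [ 0.588  -0.0586] ext [0.0577 0.0628] fit [ 0.588 -0.057  0.028]
side blue 0.022 159 mean [0.5803 0.1859 0.0298] mid [0.5779 0.1945] ext [0.0636 0.0439] fit [0.5785 0.2051 0.0291]m.py:4: RuntimeWarning: All-NaN slice encountered
  c=cs[0]; c['z_map']=np.nan_to_num(np.nanmedian(z,0)); c['P']=cloud(c); c['hsv']=cv2.cvtColor(c['img'],cv2.COLOR_BGR2HSV); return c
```

```bash
cat > d.py <<'E'
import sys
from h import *
o=robot.get_obs(); M=R.from_rotvec(o['tcp_rot'])
print('R',np.round(M.as_matrix(),3).tolist(),'tcp',np.round(o['tcp_pos'],4),'t',round(o['time'],2))
a=list(map(float,sys.argv[1:]))
for i in range(0,len(a),3): print(np.round(1000*M.inv().apply(np.array(a[i:i+3])-o['tcp_pos']),1))
E
python3 d.py .576 .396 .18
```

```text
R [[-0.926, 0.376, -0.0], [0.376, 0.926, -0.0], [0.0, -0.0, -1.0]] tcp [0.2258 0.5559 0.2226] t 0.5
[-384.6  -16.3   42.6]
```

>>> {"method": "apply_moves", "body": {
  "rows": [
    [[-32, -1.4, 0], [0, 0, 0], 0.36],
    [[-32, -1.4, 0], [0, 0, 0], 0.36],
    [[-32, -1.4, 0], [0, 0, 0], 0.36],
    [[-32, -1.4, 0], [0, 0, 0], 0.36],
    [[-32, -1.4, 0], [0, 0, 0], 0.36],
    [[-32, -1.4, 0], [0, 0, 0], 0.36],
    [[-32, -1.4, 0], [0, 0, 0], 0.36],
    [[-32, -1.4, 0], [0, 0, 0], 0.36],
    [[-32, -1.4, 8], [0, 0, 0], 0.36],
    [[-32, -1.4, 8], [0, 0, 0], 0.36],
    [[-32, -1.4, 12], [0, 0, 0], 0.36],
    [[-32, -0.9, 14], [0, 0, 0], 0.36],
    [[0, 0, 0], [0, 0, 0], 0.36],
    [[0, 0, 0], [0, 0, 0], 0.36]
  ],
  "force": 20
}}

```text
time: 1.67
tcp_pos: [0.5762, 0.3948, 0.1781]
tcp_rot: [-0.606, -3.08, 0.004]
contact_force: [-0.7, 0.2, -0.1]
finger_gap: 0.679
grip_force: 0.0
```

```bash
python3 d.py .576 .396 .18 && python3 - <<'E'
from h import *
o=robot.get_obs();print(o['finger_gap'])
for n in('top','side'):
    c=cam(n); P=cloud(c); t=o['tcp_pos']
    s=P[(np.abs(P[...,0]-t[0])<.08)&(np.abs(P[...,1]-t[1])<.09)&(P[...,2]>.172)&(P[...,2]<.235)]
    if len(s):
        q=(R.from_rotvec(o['tcp_rot']).inv().apply(s-t)*1000)
        print(n,len(q),'z',np.percentile(q[:,2],[1,99]),'x',np.percentile(q[:,0],[2,50,98]),'y',np.percentile(q[:,1],[2,10,50,90,98]))
    cv2.imwrite(f'pics/{n}1.png',c['img'][80:330,60:560] if n=='side' else c['img'])
E
```

```text
R [[-0.925, 0.379, -0.003], [0.379, 0.925, -0.002], [0.002, -0.003, -1.0]] tcp [0.5762 0.3948 0.1781] t 1.67
[ 0.6  1.  -1.9]
0.6793638752203058
side 390 z [-55.59532137  -2.63199647] x [-9.54396286  5.36157766 12.748489  ] y [-36.19573934 -30.55538413  32.89913117  41.85594425  43.18053578]
```

View pics/side1.png

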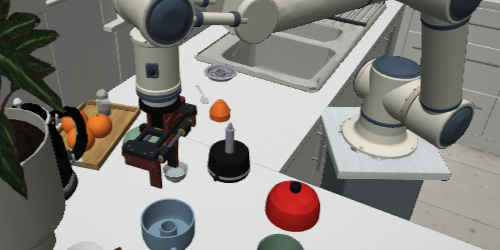

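>>> {"method": "apply_moves", "body": {
  "rows": [
    [[0.6, 1, 20], [0, 0, 0], 0.36],
    [[0, 0, 22], [0, 0, 0], 0.36],
    [[0, 0, 22], [0, 0, 0], 0.36],
    [[0, 0, 22], [0, 0, 0], 0.36],
    [[0, 0, 22], [0, 0, 0], 0.36],
    [[0, 0, 20], [0, 0, 0], 0.36],
    [[0, 0, 15], [0, 0, 0], 0.36],
    [[0, 0, 12], [0, 0, 0], 0.36],
    [[0, 0, 10], [0, 0, 0], 0.36],
    [[0, 0, 2], [0, 0, 0], 0.36],
    [[0, 0, 0], [0, 0, 0], -0.3],
    [[0, 0, 0], [0, 0, 0], -0.6],
    [[0, 0, 0], [0, 0, 0], -0.6],
    [[0, 0, 0], [0, 0, 0], -0.6],
    [[0, 0, 0], [0, 0, 0], -0.6],
    [[0, 0, 0], [0, 0, 0], -0.6]
  ],
  "force": 20
}}

```text
time: 3.1
tcp_pos: [0.5759, 0.3976, 0.0151]
tcp_rot: [0.602, 3.082, 0.002]
contact_force: [-0.1, -0.9, 4.4]
finger_gap: 0.411
grip_force: 20.0
```

```bash
python3 d.py .576 .396 .18; python3 - <<'E'
from m import *
for n in('top','side'):
    c=grab(n,2);P=c['P'];d=np.hypot(P[...,0]-.576,P[...,1]-.396)
    s=P[(P[...,2]>.055)&(P[...,2]<.066)&(d<.066)&(d>.049)];print(n,len(s),circ(s))
E
```

```text
R [[-0.926, 0.377, 0.002], [0.377, 0.926, 0.001], [-0.001, 0.001, -1.0]] tcp [0.5759 0.3976 0.0151] t 3.1
[  -0.9   -1.2 -164.9]
top 113 [0.57544684 0.39608762 0.05588955]
side 263 [0.57773906 0.40000997 0.05579359]m.py:4: RuntimeWarning: All-NaN slice encountered
  c=cs[0]; c['z_map']=np.nan_to_num(np.nanmedian(z,0)); c['P']=cloud(c); c['hsv']=cv2.cvtColor(c['img'],cv2.COLOR_BGR2HSV); return c
```

>>> {"method": "apply_moves", "body": {
  "rows": [
    [[0, 0, -8], [0, 0, 0], -0.6],
    [[0, 0, -15], [0, 0, 0], -0.6],
    [[0, 0, -25], [0, 0, 0], -0.6],
    [[0, 0, -30], [0, 0, 0], -0.6],
    [[0, 0, -30], [0, 0, 0], -0.6],
    [[0, 0, -30], [0, 0, 0], -0.6],
    [[0, 0, -25], [0, 0, 0], -0.6],
    [[0, 0, -10], [0, 0, 0], -0.6],
    [[0, 0, 0], [0, 0, 0], -0.6],
    [[0, 0, 0], [0, 0, 0], -0.6]
  ]
}}

```text
time: 4.13
tcp_pos: [0.5752, 0.3976, 0.1863]
tcp_rot: [-0.602, -3.083, -0.0]
contact_force: [-0.6, 0.4, -2.6]
finger_gap: 0.415
grip_force: 20.0
```

```bash
python3 d.py .4405 .1622 .185
```

```text
R [[-0.927, 0.376, 0.0], [0.376, 0.927, 0.0], [0.0, 0.0, -1.0]] tcp [0.5752 0.3976 0.1863] t 4.13
[  36.3 -268.8    1.3]
```

>>> {"method": "apply_moves", "body": {
  "rows": [
    [[1, -8, 0], [0, 0, 0], -0.6],
    [[3, -18, 0], [0, 0, 0], -0.6],
    [[3, -25, 0], [0, 0, 0], -0.6],
    [[4, -28, 0], [0, 0, 0], -0.6],
    [[4, -28, 0], [0, 0, 0], -0.6],
    [[4, -28, 0], [0, 0, 0], -0.6],
    [[4, -28, 0], [0, 0, 0], -0.6],
    [[4, -28, 0], [0, 0, 0], -0.6],
    [[4, -28, 0], [0, 0, 0], -0.6],
    [[3, -25, 0], [0, 0, 0], -0.6],
    [[2, -17, 0], [0, 0, 0], -0.6],
    [[0.3, -7.8, 0], [0, 0, 0], -0.6],
    [[0, 0, 0], [0, 0, 0], -0.6],
    [[0, 0, 0], [0, 0, 0], -0.6],
    [[0, 0, 0], [0, 0, 0], -0.6]
  ]
}}

```text
time: 5.38
tcp_pos: [0.4406, 0.1627, 0.1857]
tcp_rot: [-0.601, -3.082, 0.0]
contact_force: [0.9, 0.1, -2.1]
finger_gap: 0.416
grip_force: 20.0
```

```bash
python3 d.py .4405 .1622 .185; python3 -W ignore - <<'E'
from m import *
o=robot.get_obs(); t=o['tcp_pos']; zr=t[2]-.0151+.062
for n in('top','side'):
    c=grab(n,3);P=c['P'];d=np.hypot(P[...,0]-t[0],P[...,1]-t[1])
    s=P[(P[...,2]>zr-.008)&(P[...,2]<zr+.004)&(d<.066)&(d>.049)];print(n,len(s),circ(s) if len(s)>5 else '', P[(d<.08)&(P[...,2]>.14),2].min())
    cv2.imwrite(f'pics/{n}2.png',c['img'])
E
```

```text
R [[-0.927, 0.376, -0.001], [0.376, 0.927, 0.0], [0.001, -0.0, -1.0]] tcp [0.4406 0.1627 0.1857] t 5.38
[-0.1 -0.5  0.7]
top 117 [0.44110128 0.16216745 0.05580135] 0.17370799774159318
side 273 [0.44256127 0.16530268 0.05593798] 0.14024530681438752
```

View pics/side2.png

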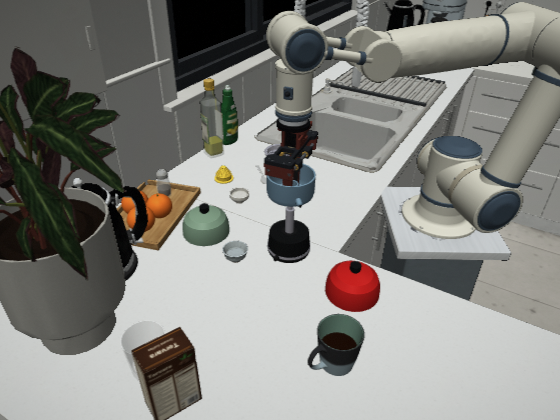

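>>> {"method": "apply_moves", "body": {
  "rows": [
    [[0.4, -1.5, 5], [0, 0, 0], -0.6],
    [[0, 0, 12], [0, 0, 0], -0.6],
    [[0, 0, 12], [0, 0, 0], -0.6],
    [[0, 0, 12], [0, 0, 0], -0.6],
    [[0, 0, 12], [0, 0, 0], -0.6],
    [[0, 0, 12], [0, 0, 0], -0.6],
    [[0, 0, 12], [0, 0, 0], -0.6],
    [[0, 0, 12], [0, 0, 0], -0.6],
    [[0, 0, 10], [0, 0, 0], -0.6],
    [[0, 0, 0], [0, 0, 0], -0.6],
    [[0, 0, 0], [0, 0, 0], -0.6]
  ]
}}

```text
time: 6.6
tcp_pos: [0.4392, 0.1607, 0.0869]
tcp_rot: [-0.602, -3.082, 0.001]
contact_force: [0.1, 0.2, -1.5]
finger_gap: 0.412
grip_force: 20.0
```

>>> {"method": "apply_moves", "body": {
  "rows": [
    [[0, 0, 4], [0, 0, 0], -0.6],
    [[0, 0, 3], [0, 0, 0], -0.6],
    [[0, 0, 2], [0, 0, 0], -0.6],
    [[0, 0, 0.5], [0, 0, 0], -0.6],
    [[0, 0, 0], [0, 0, 0], -0.4],
    [[0, 0, 0], [0, 0, 0], 0],
    [[0, 0, 0], [0, 0, 0], 0.36],
    [[0, 0, 0], [0, 0, 0], 0.36],
    [[0, 0, 0], [0, 0, 0], 0.36],
    [[0, 0, -10], [0, 0, 0], 0.36],
    [[0, 0, -25], [0, 0, 0], 0.36],
    [[0, 0, -30], [0, 0, 0], 0.36],
    [[0, 0, -30], [0, 0, 0], 0.36],
    [[0, 0, -30], [0, 0, 0], 0.36]
  ]
}}

```text
time: 7.77
tcp_pos: [0.4393, 0.1608, 0.2054]
tcp_rot: [0.602, 3.083, 0.0]
contact_force: [0.8, 1.3, -0.2]
finger_gap: 0.678
grip_force: 0.0
```

```bash
python3 d.py .4605 -.356 .2; python3 -W ignore - <<'E'
from m import *
for n in('top','side'):
    c=grab(n,3);P=c['P'];d=np.hypot(P[...,0]-.440,P[...,1]-.161)
    for z in(.124,):
      s=P[(P[...,2]>z-.006)&(P[...,2]<z+.006)&(d<.066)&(d>.049)];print(n,len(s),s[:,2].mean(),circ(s) if len(s)>5 else '')
    cv2.imwrite(f'pics/{n}3.png',c['img'])
    h=c['hsv']; 
    for nm,g,m in(('str',(.46,-.357),h[...,2]>0),):
      d=np.hypot(P[...,0]-g[0],P[...,1]-g[1])
      s=P[m&(d<.064)&(d>.04)&(P[...,2]>.011)&(P[...,2]<.024)];q=circ(s);print(nm,len(s),q)
      d=np.hypot(P[...,0]-q[0],P[...,1]-q[1]);s=P[(d<.022)&(P[...,2]>.013)&(P[...,2]<.024)];print('tube',len(s),circ(s))
    # large & small: colour
    for nm,lo,hi in(('large',(5,150,60),(18,255,255)),('small',(22,150,60),(34,255,255))):
      m=cv2.inRange(h,lo,hi); k,l,st,ce=cv2.connectedComponentsWithStats(m)
      for i in range(1,k):
        if st[i,4]>40: 
          p=P[l==i]; print(nm,st[i],np.round(ce[i],1),'mean',p.mean(0).round(3),p[:,2].max().round(3))
E
```

```text
R [[-0.926, 0.376, 0.001], [0.376, 0.926, 0.0], [-0.0, 0.0, -1.0]] tcp [0.4393 0.1608 0.2054] t 7.77
[-214.1 -470.8    5.3]
top 71 0.12373459714244674 [0.43966268 0.16075332 0.0559393 ]
str 656 [ 0.46222961 -0.35063539  0.05296199]
tube 75 [ 0.4629416  -0.34920064  0.01679524]
large [ 206   37  121   90 6691] [264.2  82. ] mean [0.827 0.022 0.026] 0.084
large [300 211  25  25 488] [312.2 222.9] mean [ 0.464 -0.086  0.041] 0.06
small [405 113  25  24 371] [417.5 125. ] mean [ 0.682 -0.331  0.108] 0.152
small [336 141  23  23 413] [347.3 151.7] mean [ 0.642 -0.183  0.024] 0.048
side 288 0.12216646191063447 [0.44124985 0.16323502 0.05579957]
str 13 [ 0.46683206 -0.34642183  0.05486692]Traceback (most recent call last):
  File "<stdin>", line 11, in <module>
  File "h.py", line 15, in circ
    r=least_squares(f,[*((p.max(0)+p.min(0))/2)[:2],.04],loss='soft_l1',f_scale=.002); return r.x
                          ~~~~~^^^
    return umr_maximum(a, axis, None, out, keepdims, initial, where)
ValueError: zero-size array to reduction operation maximum which has no identity
```

View pics/top3.png

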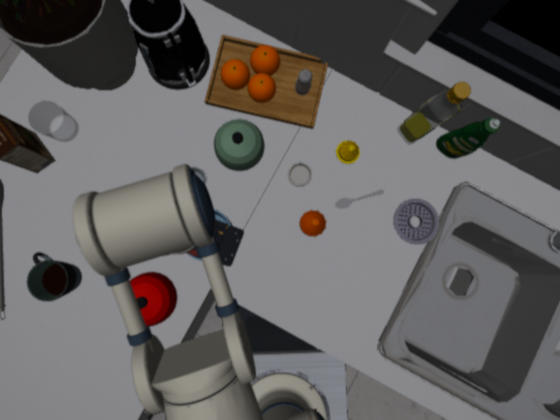

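```bash
cat > s.py <<'E'
from m import *
c=grab('top',3);P=c['P'];h=c['hsv']
g=np.array((.463,-.3495))
for _ in range(3):
  d=np.hypot(*(P[...,:2]-g).transpose(2,0,1)); s=P[(d<.066)&(P[...,2]>.0105)&(P[...,2]<.026)]
  hull=cv2.convexHull(s[:,:2].astype(np.float32))[:,0]; q=circ(hull); g=q[:2]; print('flange',q,len(s),(s.max(0)+s.min(0))/2)
d=np.hypot(*(P[...,:2]-g).transpose(2,0,1)); s=P[(d<.022)&(P[...,2]>.012)&(P[...,2]<.024)];print('tube',circ(s),s[:,2].max())
print('tray px',ray(c,(415,222),.018))
E
python3 -W ignore s.py; python3 d.py .463 -.349 .2
```

```text
flange [ 0.46282187 -0.35094904  0.05822804] 757 [ 0.46304282 -0.35347518  0.01547154]
flange [ 0.46238845 -0.35234213  0.05920814] 763 [ 0.46304282 -0.35382827  0.01545009]
flange [ 0.46200762 -0.35326834  0.05999152] 769 [ 0.46272587 -0.35505809  0.01545009]
tube [ 0.46286579 -0.34931796  0.01661933] 0.019889287516297482
tray px [ 0.4614292  -0.34689098  0.018     ]
R [[-0.927, 0.376, -0.002], [0.376, 0.927, -0.001], [0.002, -0.002, -1.0]] tcp [0.439  0.1607 0.2017] t 8.22
[-214.  -463.2    2. ]
```

>>> {"method": "apply_moves", "body": {
  "rows": [
    [[-5, -12, 0], [0, 0, 0], 0.36],
    [[-12, -25, 0], [0, 0, 0], 0.36],
    [[-14, -30, 0], [0, 0, 0], 0.36],
    [[-14, -30, 0], [0, 0, 0], 0.36],
    [[-14, -30, 0], [0, 0, 0], 0.36],
    [[-14, -30, 0], [0, 0, 0], 0.36],
    [[-14, -30, 0], [0, 0, 0], 0.36],
    [[-14, -30, 0], [0, 0, 0], 0.36],
    [[-14, -30, 0], [0, 0, 0], 0.36],
    [[-14, -30, 0], [0, 0, 0], 0.36],
    [[-14, -30, 0], [0, 0, 0], 0.36],
    [[-14, -30, 0], [0, 0, 0], 0.36],
    [[-14, -30, 0], [0, 0, 0], 0.36],
    [[-14, -30, 0], [0, 0, 0], 0.36],
    [[-14, -30, 0], [0, 0, 0], 0.36],
    [[-14, -30, 10], [0, 0, 0], 0.36],
    [[-1, -6.2, 10], [0, 0, 0], 0.36],
    [[0, 0, 10], [0, 0, 0], 0.36],
    [[0, 0, 0], [0, 0, 0], 0.36],
    [[0, 0, 0], [0, 0, 0], 0.36]
  ]
}}

```text
time: 9.88
tcp_pos: [0.4632, -0.3473, 0.1719]
tcp_rot: [-0.6, -3.082, -0.003]
contact_force: [-0.1, -1.1, 0.5]
finger_gap: 0.681
grip_force: 0.0
```

```bash
python3 d.py .463 -.349 .009; python3 -W ignore - <<'E'
from h import *
cv2.imwrite('pics/side4.png',cv2.resize(cam('side')['img'][60:230,180:420],None,fx=2.5,fy=2.5))
E
```

```text
R [[-0.927, 0.375, -0.002], [0.375, 0.927, 0.002], [0.002, 0.001, -1.0]] tcp [ 0.4632 -0.3473  0.1719] t 9.88
[ -0.8  -1.9 162.9]
```

View pics/side4.png

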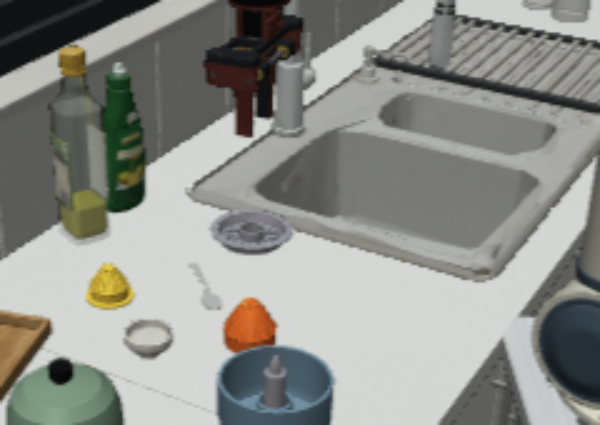

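>>> {"method": "apply_moves", "body": {
  "rows": [
    [[-0.5, -1.8, 15], [0, 0, 0], 0.36],
    [[0, 0, 25], [0, 0, 0], 0.36],
    [[0, 0, 25], [0, 0, 0], 0.36],
    [[0, 0, 25], [0, 0, 0], 0.36],
    [[0, 0, 25], [0, 0, 0], 0.36],
    [[0, 0, 18], [0, 0, 0], 0.36],
    [[0, 0, 10], [0, 0, 0], 0.36],
    [[0, 0, 8], [0, 0, 0], 0.36],
    [[0, 0, 5], [0, 0, 0], 0.36],
    [[0, 0, 5], [0, 0, 0], 0.36],
    [[0, 0, 0], [0, 0, 0], 0.36],
    [[0, 0, 0], [0, 0, 0], 0.36]
  ]
}}

```text
time: 10.93
tcp_pos: [0.4637, -0.3509, 0.013]
tcp_rot: [0.602, 3.082, -0.001]
contact_force: [-0.1, 1.3, -0.6]
finger_gap: 0.678
grip_force: 0.0
```

>>> {"method": "apply_moves", "body": {
  "rows": [
    [[1.2, 1.2, 3], [0, 0, 0], 0.36],
    [[0, 0, 2], [0, 0, 0], 0.36],
    [[0, 0, 0], [0, 0, 0], 0],
    [[0, 0, 0], [0, 0, 0], -0.6],
    [[0, 0, 0], [0, 0, 0], -0.6],
    [[0, 0, 0], [0, 0, 0], -0.6],
    [[0, 0, 0], [0, 0, 0], -0.6],
    [[0, 0, 0], [0, 0, 0], -0.6]
  ]
}}

```text
time: 11.6
tcp_pos: [0.4627, -0.3492, 0.0073]
tcp_rot: [0.602, 3.083, -0.0]
contact_force: [-0.4, -0.9, -0.4]
finger_gap: 0.418
grip_force: 20.0
```

>>> {"method": "apply_moves", "body": {
  "rows": [
    [[0, 0, -8], [0, 0, 0], -0.6],
    [[0, 0, -15], [0, 0, 0], -0.6],
    [[0, 0, -25], [0, 0, 0], -0.6],
    [[0, 0, -30], [0, 0, 0], -0.6],
    [[0, 0, -30], [0, 0, 0], -0.6],
    [[0, 0, -30], [0, 0, 0], -0.6],
    [[0, 0, -25], [0, 0, 0], -0.6],
    [[0, 0, -12], [0, 0, 0], -0.6],
    [[0, 0, 0], [0, 0, 0], -0.6],
    [[0, 0, 0], [0, 0, 0], -0.6]
  ]
}}

```text
time: 12.43
tcp_pos: [0.4627, -0.3492, 0.1819]
tcp_rot: [0.602, 3.083, -0.0]
contact_force: [-0.4, -0.0, -1.4]
finger_gap: 0.417
grip_force: 20.0
```

```bash
python3 d.py .4398 .161 .18
```

```text
R [[-0.926, 0.376, 0.0], [0.376, 0.926, -0.0], [-0.0, -0.0, -1.0]] tcp [ 0.4627 -0.3492  0.1819] t 12.43
[213.2 464.1   1.8]
```

>>> {"method": "apply_moves", "body": {
  "rows": [
    [[5, 12, 0], [0, 0, 0], -0.6],
    [[12, 25, 0], [0, 0, 0], -0.6],
    [[14, 30, 0], [0, 0, 0], -0.6],
    [[14, 30, 0], [0, 0, 0], -0.6],
    [[14, 30, 0], [0, 0, 0], -0.6],
    [[14, 30, 0], [0, 0, 0], -0.6],
    [[14, 30, 0], [0, 0, 0], -0.6],
    [[14, 30, 0], [0, 0, 0], -0.6],
    [[14, 30, 0], [0, 0, 0], -0.6],
    [[14, 30, 0], [0, 0, 0], -0.6],
    [[14, 30, 0], [0, 0, 0], -0.6],
    [[14, 30, 0], [0, 0, 0], -0.6],
    [[14, 30, 0], [0, 0, 0], -0.6],
    [[14, 30, 0], [0, 0, 0], -0.6],
    [[14, 30, 0], [0, 0, 0], -0.6],
    [[10, 24, 0], [0, 0, 0], -0.6],
    [[4.2, 13, 0], [0, 0, 0], -0.6],
    [[0, 0, 0], [0, 0, 0], -0.6],
    [[0, 0, 0], [0, 0, 0], -0.6],
    [[0, 0, 0], [0, 0, 0], -0.6]
  ]
}}

```text
time: 14.1
tcp_pos: [0.4389, 0.1604, 0.1808]
tcp_rot: [-0.602, -3.081, 0.002]
contact_force: [-0.2, -1.0, -1.0]
finger_gap: 0.417
grip_force: 20.0
```

```bash
cat > hold.py <<'E'
# outline centre of a held part seen from the side: args zlo zhi rmin rmax
import sys
from m import *
lo,hi,r0,r1=map(float,sys.argv[1:5]); o=robot.get_obs(); t=o['tcp_pos']
for n in('top','side'):
    c=grab(n,3);P=c['P'];d=np.hypot(P[...,0]-t[0],P[...,1]-t[1])
    s=P[(c['z_map']>0)&(P[...,2]>lo)&(P[...,2]<hi)&(d<r1)&(d>r0)]
    if len(s)>5: print(n,len(s),'fit',circ(s).round(4),'x ext',np.percentile(s[:,0],[1,99]).round(4),'mid x',s[:,0].min()/2+s[:,0].max()/2,'maxy',s[:,1].max(),'z',s[:,2].mean())
E
python3 d.py .4398 .161 .18;python3 -W ignore hold.py .180 .200 .045 .066
```

```text
R [[-0.927, 0.376, -0.002], [0.376, 0.927, -0.001], [0.002, -0.002, -1.0]] tcp [0.4389 0.1604 0.1808] t 14.1
[-0.6  0.9  0.8]
top 231 fit [0.4426 0.1626 0.0543] x ext [0.3834 0.4863] mid x 0.4362411939041617 maxy 0.19697859125556863 z 0.19035797843631067
side 379 fit [0.4412 0.1634 0.0516] x ext [0.387  0.4991] mid x 0.44283241287246444 maxy 0.2191597564100195 z 0.18999855806015822
```

>>> {"method": "apply_moves", "body": {
  "rows": [
    [[-0.6, 0.9, 5], [0, 0, 0], -0.6],
    [[0, 0, 8], [0, 0, 0], -0.6],
    [[0, 0, 8], [0, 0, 0], -0.6],
    [[0, 0, 8], [0, 0, 0], -0.6],
    [[0, 0, 8], [0, 0, 0], -0.6],
    [[0, 0, 8], [0, 0, 0], -0.6],
    [[0, 0, 5], [0, 0, 0], -0.6],
    [[0, 0, 4], [0, 0, 0], -0.6],
    [[0, 0, 4], [0, 0, 0], -0.6],
    [[0, 0, 0], [0, 0, 0], -0.6],
    [[0, 0, 0], [0, 0, 0], -0.6]
  ]
}}

```text
time: 15.32
tcp_pos: [0.4406, 0.1616, 0.1242]
tcp_rot: [0.602, 3.083, -0.0]
contact_force: [-0.0, -0.4, -1.1]
finger_gap: 0.421
grip_force: 20.0
```

>>> {"method": "apply_moves", "body": {
  "rows": [
    [[0.3, -0.8, 2], [0, 0, 0], -0.6],
    [[0, 0, 2], [0, 0, 0], -0.6],
    [[0, 0, 2], [0, 0, 0], -0.6],
    [[0, 0, 1], [0, 0, 0], -0.6],
    [[0, 0, 0], [0, 0, 0], -0.6],
    [[0, 0, 0], [0, 0, 0], -0.6]
  ]
}}

```text
time: 15.82
tcp_pos: [0.44, 0.1609, 0.1172]
tcp_rot: [0.602, 3.083, -0.0]
contact_force: [0.1, 0.4, -0.6]
finger_gap: 0.418
grip_force: 20.0
```

>>> {"method": "apply_moves", "body": {
  "rows": [
    [[0, 0, 0], [0, 0, 0], -0.4],
    [[0, 0, 0], [0, 0, 0], 0],
    [[0, 0, 0], [0, 0, 0], 0.36],
    [[0, 0, 0], [0, 0, 0], 0.36],
    [[0, 0, 0], [0, 0, 0], 0.36],
    [[0, 0, -10], [0, 0, 0], 0.36],
    [[0, 0, -25], [0, 0, 0], 0.36],
    [[0, 0, -30], [0, 0, 0], 0.36],
    [[0, 0, -30], [0, 0, 0], 0.5],
    [[0, 0, -5], [0, 0, 0], 0.5]
  ]
}}

```text
time: 16.65
tcp_pos: [0.4415, 0.1614, 0.224]
tcp_rot: [0.601, 3.076, 0.006]
contact_force: [0.4, -0.1, 1.0]
finger_gap: 0.742
grip_force: 0.0
```

```bash
cat > cones.py <<'E'
from m import *
for n in ('top','side'):
  c=grab(n,3);P=c['P'];h=c['hsv']
  for nm,lo,hi,g,zz in(('large',(3,150,60),(18,255,255),(.469,-.096),.010),('small',(19,120,40),(36,255,255),(.647,-.187),.004)):
    d=np.hypot(P[...,0]-g[0],P[...,1]-g[1])
    m=((cv2.inRange(h,lo,hi)>0)&(d<.06)).astype(np.uint8); cs,_=cv2.findContours(m,cv2.RETR_EXTERNAL,cv2.CHAIN_APPROX_NONE)
    k=max(cs,key=cv2.contourArea); e=cv2.fitEllipse(cv2.convexHull(k)); (u,v),r=cv2.minEnclosingCircle(k)
    p=P[m>0]; hi_=p[p[:,2]>p[:,2].max()-.008]
    print(n,nm,'ell',np.round(e[0],1),ray(c,e[0],zz).round(4),'mec',ray(c,(u,v),zz).round(4),'apex',hi_.mean(0).round(4),len(hi_),'bbox mid',((p.min(0)+p.max(0))/2).round(4)[:2],(p.max(0)-p.min(0)).round(3))
  d=np.hypot(P[...,0]-.44,P[...,1]-.161); s=P[(d<.062)&(d>.054)&(P[...,2]>.115)&(P[...,2]<.135)]
  print('strainer z',s[:,2].mean(),len(s),circ(s))
  A=np.c_[s[:,:2]-[.44,.161],np.ones(len(s))]; print('plane',np.linalg.lstsq(A,s[:,2],rcond=None)[0])
  if n=='side': cv2.imwrite('pics/side5.png',cv2.resize(c['img'][120:300,180:420],None,fx=2.5,fy=2.5))
E
python3 -W ignore cones.py; python3 d.py .647 -.187 .19
```

```text
top large ell [312.3 222.9] [ 0.4657 -0.0901  0.01  ] mec [ 0.4661 -0.0902  0.01  ] apex [ 0.4645 -0.0882  0.0556] 102 bbox mid [ 0.4647 -0.0871] [0.06  0.059 0.042]
top small ell [347.5 151.7] [ 0.6474 -0.1882  0.004 ] mec [ 0.6477 -0.1883  0.004 ] apex [ 0.646  -0.1869  0.0437] 62 bbox mid [ 0.6471 -0.1884] [0.059 0.06  0.048]
strainer z 0.12672182972178486 74 [0.43981966 0.1603509  0.05634131]
plane [0.01326966 0.0097838  0.1266987 ]
side large ell [280.1 190.5] [ 0.4634 -0.104   0.01  ] mec [ 0.4661 -0.1049  0.01  ] apex [ 0.4717 -0.0821  0.055 ] 19 bbox mid [ 0.4638 -0.0746] [0.061 0.041 0.054]
side small ell [223.3 175.4] [ 0.6491 -0.1983  0.004 ] mec [ 0.6495 -0.1994  0.004 ] apex [ 0.6477 -0.1822  0.0433] 22 bbox mid [ 0.6474 -0.1766] [0.056 0.044 0.047]
strainer z 0.12355783200932266 322 [0.44126553 0.16222067 0.05668742]
plane [ 0.01115114 -0.0491863   0.12493599]
R [[-0.926, 0.376, -0.003], [0.376, 0.926, -0.001], [0.002, -0.002, -1.0]] tcp [0.4394 0.1608 0.2153] t 16.95
[-323.3 -244.1   24.9]
```

View pics/side5.png

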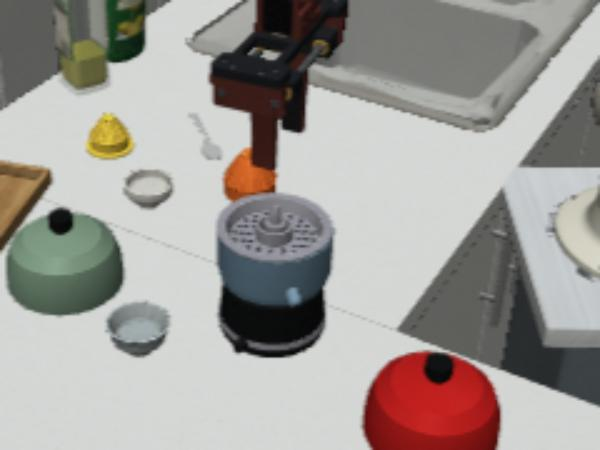

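>>> {"method": "apply_moves", "body": {
  "rows": [
    [[-11, -8, 0], [0, 0, 0], 0.6],
    [[-22, -16, 0], [0, 0, 0], 0.6],
    [[-26, -20, 0], [0, 0, 0], 0.6],
    [[-26, -20, 0], [0, 0, 0], 0.6],
    [[-26, -20, 0], [0, 0, 0], 0.6],
    [[-26, -20, 0], [0, 0, 0], 0.6],
    [[-26, -20, 0], [0, 0, 0], 0.6],
    [[-26, -20, 0], [0, 0, 0], 0.6],
    [[-26, -20, 0], [0, 0, 0], 0.6],
    [[-26, -20, 0], [0, 0, 0], 0.6],
    [[-26, -20, 10], [0, 0, 0], 0.6],
    [[-26, -20, 20], [0, 0, 0], 0.6],
    [[-20, -12, 25], [0, 0, 0], 0.6],
    [[-10, -8, 25], [0, 0, 0], 0.6],
    [[0, 0, 20], [0, 0, 0], 0.6],
    [[0, 0, 20], [0, 0, 0], 0.6],
    [[0, 0, 0], [0, 0, 0], 0.6],
    [[0, 0, 0], [0, 0, 0], 0.6]
  ]
}}

```text
time: 18.45
tcp_pos: [0.646, -0.1862, 0.0942]
tcp_rot: [-0.601, -3.078, -0.001]
contact_force: [0.7, 0.7, 1.0]
finger_gap: 0.805
grip_force: 0.0
```

```bash
python3 d.py .647 -.1875 .010
```

```text
R [[-0.926, 0.376, -0.005], [0.376, 0.926, 0.002], [0.005, -0.0, -1.0]] tcp [ 0.646  -0.1862  0.0942] t 18.45
[-1.9 -0.8 84.2]
```

>>> {"method": "apply_moves", "body": {
  "rows": [
    [[-1, -0.8, 20], [0, 0, 0], 0.6],
    [[0, 0, 22], [0, 0, 0], 0.6],
    [[0, 0, 20], [0, 0, 0], 0.6],
    [[0, 0, 10], [0, 0, 0], 0.6],
    [[0, 0, 6], [0, 0, 0], 0.6],
    [[0, 0, 3], [0, 0, 0], 0.6],
    [[0, 0, 0], [0, 0, 0], 0.6],
    [[0, 0, 0], [0, 0, 0], 0.6],
    [[0, 0, 0], [0, 0, 0], 0.6]
  ]
}}

```text
time: 19.2
tcp_pos: [0.6489, -0.188, 0.0179]
tcp_rot: [0.602, 3.081, -0.001]
contact_force: [0.6, 0.1, 0.4]
finger_gap: 0.798
grip_force: 0.0
```

>>> {"method": "apply_moves", "body": {
  "rows": [
    [[1.5, -0.2, 5], [0, 0, 0], 0.6],
    [[0, 0, 3], [0, 0, 0], 0.6],
    [[0, 0, 0], [0, 0, 0], 0.4],
    [[0, 0, 0], [0, 0, 0], -0.1],
    [[0, 0, 0], [0, 0, 0], -0.3],
    [[0, 0, 0], [0, 0, 0], -0.3],
    [[0, 0, 0], [0, 0, 0], -0.3],
    [[0, 0, 0], [0, 0, 0], -0.3]
  ],
  "force": 15
}}

```text
time: 19.87
tcp_pos: [0.6466, -0.1874, 0.0081]
tcp_rot: [-0.602, -3.083, 0.0]
contact_force: [0.3, -0.2, -0.3]
finger_gap: 0.565
grip_force: 15.0
```

```bash
python3 d.py .44 .161 .18; python3 -W ignore cones.py | grep small
```

```text
R [[-0.926, 0.376, -0.0], [0.376, 0.926, -0.0], [0.0, -0.0, -1.0]] tcp [ 0.6466 -0.1874  0.0081] t 19.87
[ 322.5  245.  -171.9]
top small ell [354.7 157.2] [ 0.6328 -0.2065  0.004 ] mec [ 0.6319 -0.2058  0.004 ] apex [ 0.6232 -0.1824  0.1244] 5 bbox mid [ 0.6321 -0.1793] [0.031 0.068 0.124]
side small ell [222.9 174.8] [ 0.651  -0.2024  0.004 ] mec [ 0.6496 -0.2     0.004 ] apex [ 0.6707 -0.1783  0.1491] 3 bbox mid [ 0.6406 -0.1685] [0.068 0.081 0.151]
```

>>> {"method": "apply_moves", "body": {
  "rows": [
    [[0, 0, -8], [0, 0, 0], -0.3],
    [[0, 0, -15], [0, 0, 0], -0.3],
    [[0, 0, -25], [0, 0, 0], -0.3],
    [[0, 0, -30], [0, 0, 0], -0.3],
    [[0, 0, -30], [0, 0, 0], -0.3],
    [[8, 6, -30], [0, 0, 0], -0.3],
    [[16, 12, -22], [0, 0, 0], -0.3],
    [[26, 20, -12], [0, 0, 0], -0.3],
    [[26, 20, -3], [0, 0, 0], -0.3],
    [[26, 20, 0], [0, 0, 0], -0.3],
    [[26, 20, 0], [0, 0, 0], -0.3],
    [[26, 20, 0], [0, 0, 0], -0.3],
    [[26, 20, 0], [0, 0, 0], -0.3],
    [[26, 20, 0], [0, 0, 0], -0.3],
    [[26, 20, 0], [0, 0, 0], -0.3],
    [[26, 20, 0], [0, 0, 0], -0.3],
    [[26, 20, 0], [0, 0, 0], -0.3],
    [[24, 18, 0], [0, 0, 0], -0.3],
    [[20, 13, 0], [0, 0, 0], -0.3],
    [[9, 6, 0], [0, 0, 0], -0.3]
  ]
}}

```text
time: 21.83
tcp_pos: [0.4289, 0.1778, 0.1842]
tcp_rot: [0.598, 3.083, 0.002]
contact_force: [0.5, 0.3, -0.1]
finger_gap: 0.57
grip_force: 15.0
```

>>> {"method": "apply_moves", "body": {
  "rows": [
    [[3, 2, 0], [0, 0, 0], -0.3],
    [[0, 0, 0], [0, 0, 0], -0.3],
    [[0, 0, 0], [0, 0, 0], -0.3],
    [[0, 0, 0], [0, 0, 0], -0.3]
  ]
}}

```text
time: 22.17
tcp_pos: [0.4289, 0.1777, 0.1831]
tcp_rot: [0.605, 3.083, -0.001]
contact_force: [0.2, -0.1, -1.5]
finger_gap: 0.568
grip_force: 15.0
```

```bash
python3 d.py .44 .161 .18;  python3 -W ignore - <<'E'
from m import *
t=robot.get_obs()['tcp_pos']
c=grab('side',3);P=c['P']; d=np.hypot(P[...,0]-t[0],P[...,1]-t[1])
m=(d<.045)&(cv2.inRange(c['hsv'],(19,120,40),(36,255,255))>0)&(P[...,2]>.15)
s=P[m]; b=s[s[:,2]<t[2]-.002]; print(len(s),s.min(0),s.max(0)); print('flange',circ(b),len(b),b[:,0].min()/2+b[:,0].max()/2, np.ptp(b[:,0]))
d=np.hypot(P[...,0]-.4415,P[...,1]-.163); s=P[(d<.02)&(P[...,2]>.132)&(P[...,2]<.152)]; print('pin',len(s),s.mean(0))
cv2.imwrite('pics/side6.png',cv2.resize(c['img'][120:300,180:420],None,fx=2.5,fy=2.5))
E
```

```text
R [[-0.926, 0.378, 0.0], [0.378, 0.926, -0.0], [-0.0, -0.0, -1.0]] tcp [0.4289 0.1777 0.1831] t 22.17
[-16.5 -11.3   3.1]
288 [0.38918783 0.15407189 0.1741558 ] [0.46072237 0.21370844 0.30383741]
flange [0.4314946  0.17975422 0.0280354 ] 93 0.4308625071657136 0.05971972130481634
pin 34 [0.44222304 0.16558409 0.13739542]
```

View pics/side6.png

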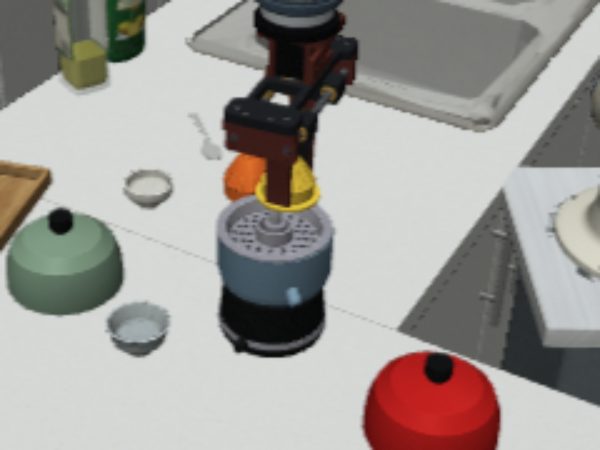

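>>> {"method": "apply_moves", "body": {
  "rows": [
    [[-5, -4, 0], [0, 0, 0], -0.3],
    [[-7, -5, 0], [0, 0, 0], -0.3],
    [[-4.5, -2.3, 0], [0, 0, 0], -0.3],
    [[0, 0, 0], [0, 0, 0], -0.3],
    [[0, 0, 0], [0, 0, 0], -0.3],
    [[0, 0, 0], [0, 0, 0], -0.3],
    [[0, 0, 0], [0, 0, 0], -0.3]
  ]
}}

```text
time: 22.9
tcp_pos: [0.4393, 0.1621, 0.1831]
tcp_rot: [-0.602, -3.083, -0.0]
contact_force: [0.0, 0.1, -0.6]
finger_gap: 0.565
grip_force: 15.0
```

```bash
python3 d.py .44 .161 .13; python3 d.py .44 .161 .13
```

```text
R [[-0.927, 0.376, -0.0], [0.376, 0.927, 0.0], [0.0, 0.0, -1.0]] tcp [0.4393 0.1621 0.1831] t 22.9
[-1.1 -0.7 53.1]
R [[-0.927, 0.376, -0.0], [0.376, 0.927, 0.0], [0.0, 0.0, -1.0]] tcp [0.4393 0.1621 0.1831] t 22.9
[-1.1 -0.7 53.1]
```

>>> {"method": "apply_moves", "body": {
  "rows": [
    [[-1.1, -0.7, 5], [0, 0, 0], -0.3],
    [[0, 0, 7], [0, 0, 0], -0.3],
    [[0, 0, 7], [0, 0, 0], -0.3],
    [[0, 0, 7], [0, 0, 0], -0.3],
    [[0, 0, 7], [0, 0, 0], -0.3],
    [[0, 0, 6], [0, 0, 0], -0.3],
    [[0, 0, 5], [0, 0, 0], -0.3],
    [[0, 0, 4], [0, 0, 0], -0.3],
    [[0, 0, 3], [0, 0, 0], -0.3],
    [[0, 0, 0], [0, 0, 0], -0.3],
    [[0, 0, 0], [0, 0, 0], -0.3],
    [[0, 0, 0], [0, 0, 0], -0.3]
  ]
}}

```text
time: 23.9
tcp_pos: [0.4403, 0.161, 0.1325]
tcp_rot: [0.602, 3.083, 0.0]
contact_force: [0.3, -0.4, 0.4]
finger_gap: 0.568
grip_force: 15.0
```

>>> {"method": "apply_moves", "body": {
  "rows": [
    [[0, 0, 3], [0, 0, 0], -0.3],
    [[0, 0, 2], [0, 0, 0], -0.3],
    [[0, 0, 1.5], [0, 0, 0], -0.3],
    [[0, 0, 0.7], [0, 0, 0], -0.3],
    [[0, 0, 0], [0, 0, 0], -0.3],
    [[0, 0, 0], [0, 0, 0], -0.3]
  ]
}}

```text
time: 24.4
tcp_pos: [0.4401, 0.1609, 0.125]
tcp_rot: [0.602, 3.083, 0.0]
contact_force: [-0.4, 0.0, 0.7]
finger_gap: 0.567
grip_force: 15.0
```

>>> {"method": "apply_moves", "body": {
  "rows": [
    [[0, 0, 0], [0, 0, 0], 0.2],
    [[0, 0, 0], [0, 0, 0], 0.3],
    [[0, 0, 0], [0, 0, 0], 0.3],
    [[0, 0, 0], [0, 0, 0], 0.3],
    [[0, 0, -8], [0, 0, 0], 0.3],
    [[0, 0, -20], [0, 0, 0], 0.3],
    [[0, 0, -30], [0, 0, 0], 0.3],
    [[0, 0, -30], [0, 0, 0], 0.3],
    [[0, 0, -5], [0, 0, 0], 0.7],
    [[0, 0, 0], [0, 0, 0], 0.8],
    [[0, 0, 0], [0, 0, 0], 0.8]
  ]
}}

```text
time: 25.32
tcp_pos: [0.4402, 0.161, 0.2178]
tcp_rot: [0.602, 3.083, 0.0]
contact_force: [-0.6, -0.3, -0.4]
finger_gap: 0.841
grip_force: 0.0
```

```bash
python3 -W ignore cones.py | grep large;python3 d.py .4655 -.0895 .09;  python3 -W ignore - <<'E'
from m import *
for n in('top','side'):
  c=grab(n,3);P=c['P']; d=np.hypot(P[...,0]-.441,P[...,1]-.162)
  s=P[(d<.04)&(cv2.inRange(c['hsv'],(19,120,40),(36,255,255))>0)&(P[...,2]>.11)&(P[...,2]<.18)]
  if len(s)<9: print(n,len(s)); continue
  b=s[(s[:,2]<.126)]; print(n,len(s),s.min(0),s.max(0),circ(b),len(b),s[s[:,2]>.155].mean(0))
cv2.imwrite('pics/side7.png',cv2.resize(c['img'][120:300,180:420],None,fx=2.5,fy=2.5))
E
```

```text
top large ell [312.3 222.9] [ 0.4657 -0.0901  0.01  ] mec [ 0.4661 -0.0902  0.01  ] apex [ 0.4644 -0.0889  0.0559] 95 bbox mid [ 0.4647 -0.0873] [0.06  0.059 0.04 ]
R [[-0.926, 0.376, -0.003], [0.376, 0.927, -0.001], [0.002, -0.002, -1.0]] tcp [0.4395 0.1608 0.216 ] t 25.47
[-118.6 -221.8  126.2]
top 0
side 419 [0.41141504 0.14303551 0.1115473 ] [0.47209151 0.19324658 0.16285056] [0.44197633 0.16054787 0.02835052] 115 [0.44260255 0.16616015 0.15946285]Traceback (most recent call last):
  File "cones.py", line 7, in <module>
    k=max(cs,key=cv2.contourArea); e=cv2.fitEllipse(cv2.convexHull(k)); (u,v),r=cv2.minEnclosingCircle(k)
ValueError: max() iterable argument is empty
```

View pics/side7.png

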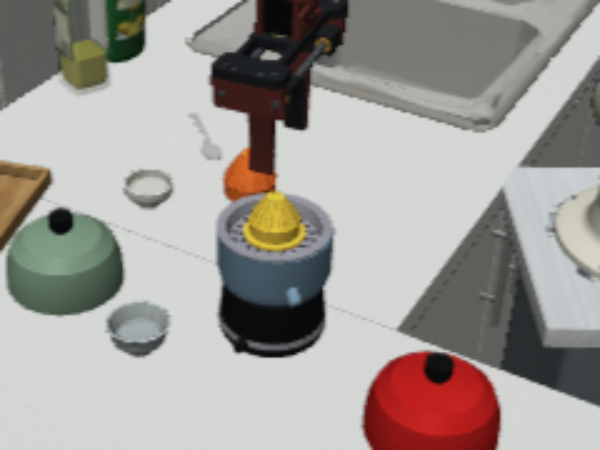

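>>> {"method": "apply_moves", "body": {
  "rows": [
    [[-5, -9, 0], [0, 0, 0], 0.8],
    [[-10, -19, 0], [0, 0, 0], 0.8],
    [[-15, -28, 0], [0, 0, 0], 0.8],
    [[-16, -30, 0], [0, 0, 0], 0.8],
    [[-16, -30, 0], [0, 0, 0], 0.8],
    [[-16, -30, 0], [0, 0, 0], 0.8],
    [[-16, -30, 0], [0, 0, 0], 0.8],
    [[-13, -24, 10], [0, 0, 0], 0.8],
    [[-8, -14, 20], [0, 0, 0], 0.8],
    [[-3.6, -7.8, 25], [0, 0, 0], 0.8],
    [[0, 0, 25], [0, 0, 0], 0.8],
    [[0, 0, 25], [0, 0, 0], 0.8],
    [[0, 0, 20], [0, 0, 0], 0.8],
    [[0, 0, 0], [0, 0, 0], 0.8],
    [[0, 0, 0], [0, 0, 0], 0.8],
    [[0, 0, 0], [0, 0, 0], 0.8]
  ]
}}

```text
time: 27.1
tcp_pos: [0.467, -0.0896, 0.0945]
tcp_rot: [0.602, 3.081, -0.0]
contact_force: [0.7, -0.5, -0.3]
finger_gap: 0.904
grip_force: 0.0
```

```bash
python3 d.py .4652 -.0893 .010
```

```text
R [[-0.926, 0.376, 0.002], [0.376, 0.926, -0.001], [-0.002, 0.0, -1.0]] tcp [ 0.467  -0.0896  0.0945] t 27.1
[ 2.  -0.4 84.5]
```

>>> {"method": "apply_moves", "body": {
  "rows": [
    [[1.5, -0.3, 15], [0, 0, 0], 0.8],
    [[0, 0, 22], [0, 0, 0], 0.8],
    [[0, 0, 20], [0, 0, 0], 0.8],
    [[0, 0, 12], [0, 0, 0], 0.8],
    [[0, 0, 7], [0, 0, 0], 0.8],
    [[0, 0, 4], [0, 0, 0], 0.8],
    [[0, 0, 0], [0, 0, 0], 0.8],
    [[0, 0, 0], [0, 0, 0], 0.8],
    [[0, 0, 0], [0, 0, 0], 0.8]
  ]
}}

```text
time: 27.85
tcp_pos: [0.4658, -0.0891, 0.0143]
tcp_rot: [0.602, 3.081, -0.0]
contact_force: [0.6, -0.3, 0.5]
finger_gap: 0.9
grip_force: 0.0
```

>>> {"method": "apply_moves", "body": {
  "rows": [
    [[0.4, 0, 3], [0, 0, 0], 0.8],
    [[0, 0, 1.5], [0, 0, 0], 0.8],
    [[0, 0, 0], [0, 0, 0], 0.5],
    [[0, 0, 0], [0, 0, 0], 0.2],
    [[0, 0, 0], [0, 0, 0], 0],
    [[0, 0, 0], [0, 0, 0], 0],
    [[0, 0, 0], [0, 0, 0], 0],
    [[0, 0, 0], [0, 0, 0], 0]
  ],
  "force": 15
}}

```text
time: 28.52
tcp_pos: [0.4647, -0.0888, 0.0085]
tcp_rot: [-0.602, -3.083, -0.0]
contact_force: [0.3, -0.2, -1.1]
finger_gap: 0.731
grip_force: 15.0
```

```bash
python3 d.py .4402 .161 .19
```

```text
R [[-0.927, 0.376, -0.0], [0.376, 0.927, 0.0], [0.0, 0.0, -1.0]] tcp [ 0.4647 -0.0888  0.0085] t 28.52
[ 116.6  222.2 -181.5]
```

>>> {"method": "apply_moves", "body": {
  "rows": [
    [[0, 0, -8], [0, 0, 0], 0],
    [[0, 0, -15], [0, 0, 0], 0],
    [[0, 0, -25], [0, 0, 0], 0],
    [[0, 0, -30], [0, 0, 0], 0],
    [[0, 0, -30], [0, 0, 0], 0],
    [[0, 0, -30], [0, 0, 0], 0],
    [[0, 0, -25], [0, 0, 0], 0],
    [[5, 9, -12], [0, 0, 0], 0],
    [[10, 19, -5], [0, 0, 0], 0],
    [[15, 28, 0], [0, 0, 0], 0],
    [[16, 30, 0], [0, 0, 0], 0],
    [[16, 30, 0], [0, 0, 0], 0],
    [[16, 30, 0], [0, 0, 0], 0],
    [[16, 30, 0], [0, 0, 0], 0],
    [[12, 24, 0], [0, 0, 0], 0],
    [[8, 15, 0], [0, 0, 0], 0],
    [[2.6, 7.2, 0], [0, 0, 0], 0],
    [[0, 0, 0], [0, 0, 0], 0],
    [[0, 0, 0], [0, 0, 0], 0],
    [[0, 0, 0], [0, 0, 0], 0]
  ]
}}

```text
time: 30.18
tcp_pos: [0.4403, 0.1601, 0.1882]
tcp_rot: [-0.604, -3.083, 0.001]
contact_force: [0.5, -0.1, -0.9]
finger_gap: 0.734
grip_force: 15.0
```

```bash
python3 d.py .4402 .161 .1295;  python3 -W ignore - <<'E'
from m import *
t=robot.get_obs()['tcp_pos']
c=grab('side',3);P=c['P']; d=np.hypot(P[...,0]-t[0],P[...,1]-t[1])
m=(d<.045)&(cv2.inRange(c['hsv'],(3,150,60),(18,255,255))>0)&(P[...,2]>.165)
s=P[m]; b=s[s[:,2]<t[2]+.011]; print(len(s),s.min(0),s.max(0)); print('skirt',circ(b),len(b),b[:,0].min()/2+b[:,0].max()/2, np.ptp(b[:,0]))
cv2.imwrite('pics/side8.png',cv2.resize(c['img'][120:300,180:420],None,fx=2.5,fy=2.5))
E
```

```text
R [[-0.926, 0.377, -0.0], [0.377, 0.926, -0.001], [0.0, -0.001, -1.0]] tcp [0.4403 0.1601 0.1882] t 30.18
[ 0.4  0.8 58.7]
351 [0.40840522 0.13061146 0.1803254 ] [0.47301569 0.19973171 0.34928921]
skirt [0.44241891 0.16015158 0.03235168] 106 0.4406277821666603 0.059823851263822836
```

>>> {"method": "apply_moves", "body": {
  "rows": [
    [[0.6, 0.6, 4], [0, 0, 0], 0],
    [[0, 0, 6], [0, 0, 0], 0],
    [[0, 0, 7], [0, 0, 0], 0],
    [[0, 0, 7], [0, 0, 0], 0],
    [[0, 0, 7], [0, 0, 0], 0],
    [[0, 0, 7], [0, 0, 0], 0],
    [[0, 0, 6], [0, 0, 0], 0],
    [[0, 0, 4], [0, 0, 0], 0],
    [[0, 0, 0], [0, 0, 0], 0],
    [[0, 0, 0], [0, 0, 0], 0],
    [[0, 0, 0], [0, 0, 0], 0]
  ]
}}

```text
time: 31.25
tcp_pos: [0.4401, 0.1618, 0.1408]
tcp_rot: [0.602, 3.083, 0.0]
contact_force: [-0.9, 0.1, -0.7]
finger_gap: 0.733
grip_force: 15.0
```

>>> {"method": "apply_moves", "body": {
  "rows": [
    [[0, -0.6, 3], [0, 0, 0], 0],
    [[0, 0, 3], [0, 0, 0], 0],
    [[0, 0, 2.5], [0, 0, 0], 0],
    [[0, 0, 2], [0, 0, 0], 0],
    [[0, 0, 0.8], [0, 0, 0], 0],
    [[0, 0, 0], [0, 0, 0], 0],
    [[0, 0, 0], [0, 0, 0], 0]
  ]
}}

```text
time: 31.83
tcp_pos: [0.4397, 0.1612, 0.1294]
tcp_rot: [0.602, 3.083, 0.0]
contact_force: [-1.8, 0.6, 1.6]
finger_gap: 0.729
grip_force: 15.0
```

>>> {"method": "apply_moves", "body": {
  "rows": [
    [[0, 0, 0], [0, 0, 0], 0.7],
    [[0, 0, 0], [0, 0, 0], 0.8],
    [[0, 0, 0], [0, 0, 0], 0.8],
    [[0, 0, 0], [0, 0, 0], 0.8],
    [[0, 0, -8], [0, 0, 0], 0.8],
    [[0, 0, -20], [0, 0, 0], 0.8],
    [[0, 0, -30], [0, 0, 0], 0.5],
    [[0, 0, -30], [0, 0, 0], 0.2],
    [[0, 0, -15], [0, 0, 0], 0.2],
    [[0, 0, 0], [0, 0, 0], 0.2],
    [[0, 0, 0], [0, 0, 0], 0.2]
  ]
}}

```text
time: 32.75
tcp_pos: [0.4401, 0.1613, 0.233]
tcp_rot: [0.602, 3.081, 0.001]
contact_force: [-0.2, -0.4, 0.1]
finger_gap: 0.605
grip_force: 0.0
```

```bash
python3 d.py .666 .090 .14;  python3 -W ignore - <<'E'
from m import *
for n in('top','side'):
  c=grab(n,3);P=c['P']; d=np.hypot(P[...,0]-.441,P[...,1]-.162)
  s=P[(d<.045)&(cv2.inRange(c['hsv'],(3,150,60),(18,255,255))>0)&(P[...,2]>.11)&(P[...,2]<.2)]
  if len(s)>9:
    b=s[(s[:,2]<.141)]; print(n,len(s),s.min(0),s.max(0),circ(b),len(b))
  d=np.hypot(P[...,0]-.667,P[...,1]-.091); s=P[(d<.03)&(P[...,2]>.074)&(P[...,2]<.1)]; print(n,'knob',circ(s),(s.min(0)+s.max(0))/2,len(s))
  s=P[(d<.03)&(P[...,2]>.082)&(P[...,2]<.1)]; print(s.mean(0),(s.min(0)+s.max(0))/2)
  m=((d<.08)&(cv2.inRange(c['hsv'],(40,30,20),(95,255,255))>0)).astype(np.uint8); k=max(cv2.findContours(m,0,1)[0],key=cv2.contourArea); e=cv2.fitEllipse(cv2.convexHull(k)); print('lid ell',ray(c,e[0],.01),e)
cv2.imwrite('pics/side9.png',cv2.resize(c['img'][120:300,180:420],None,fx=2.5,fy=2.5))
E
```

```text
R [[-0.926, 0.376, 0.002], [0.376, 0.926, 0.001], [-0.002, 0.001, -1.0]] tcp [0.4401 0.1613 0.233 ] t 32.75
[-235.9   18.8   93.4]
top knob [0.66531811 0.08957944 0.00961976] [0.666391   0.08981884 0.08165856] 108
[0.66614824 0.08989993 0.08579906] [0.666391   0.08981884 0.08567781]
lid ell [0.66986935 0.09066945 0.01      ] ((238.56381225585938, 144.33297729492188), (48.75404739379883, 50.32817459106445), 158.35194396972656)
side 563 [0.40822795 0.15494079 0.11430234] [0.47233774 0.19621959 0.18010806] [0.44141024 0.16210396 0.03156222] 162
side knob [0.66793325 0.09295498 0.01071286] [0.66755772 0.09251814 0.08108741] 78
[0.66782518 0.09341317 0.08557651] [0.66770121 0.09251814 0.08496326]
lid ell [0.67070084 0.07920046 0.01      ] ((205.1132049560547, 225.53848266601562), (40.933650970458984, 47.75343704223633), 82.9913558959961)
```

View pics/side9.png

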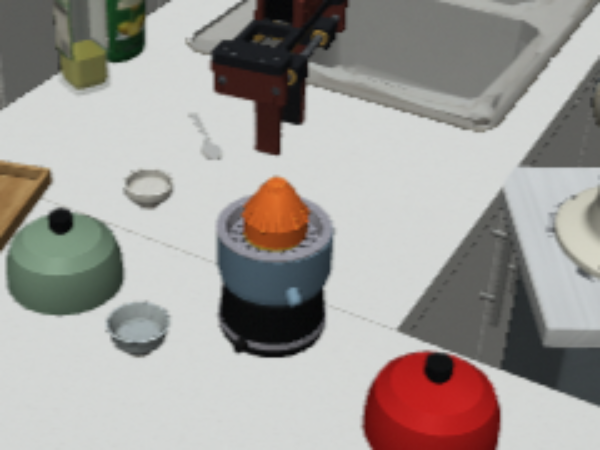

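>>> {"method": "apply_moves", "body": {
  "rows": [
    [[-8, 0.8, 0], [0, 0, 0], 0.2],
    [[-18, 1.5, 0], [0, 0, 0], 0.2],
    [[-28, 2, 0], [0, 0, 0], 0.2],
    [[-30, 2.5, 0], [0, 0, 0], 0.2],
    [[-30, 2.5, 0], [0, 0, 0], 0.2],
    [[-30, 2.5, 0], [0, 0, 0], 0.2],
    [[-30, 2.5, 10], [0, 0, 0], 0.2],
    [[-28, 2, 15], [0, 0, 0], 0.2],
    [[-20, 1.5, 20], [0, 0, 0], 0.2],
    [[-10, 0.8, 25], [0, 0, 0], 0.2],
    [[-3.9, 0.2, 22], [0, 0, 0], 0.2],
    [[0, 0, 15], [0, 0, 0], 0.2],
    [[0, 0, 0], [0, 0, 0], 0.2],
    [[0, 0, 0], [0, 0, 0], 0.2],
    [[0, 0, 0], [0, 0, 0], 0.2]
  ]
}}

```text
time: 34.3
tcp_pos: [0.6658, 0.0898, 0.1264]
tcp_rot: [0.602, 3.082, 0.001]
contact_force: [-0.3, -0.1, -0.3]
finger_gap: 0.6
grip_force: 0.0
```

```bash
python3 d.py .666 .090 .073
```

```text
R [[-0.927, 0.376, 0.002], [0.376, 0.927, 0.0], [-0.001, 0.001, -1.0]] tcp [0.6658 0.0898 0.1264] t 34.3
[-0.   0.2 53.4]
```

>>> {"method": "apply_moves", "body": {
  "rows": [
    [[0, 0, 10], [0, 0, 0], 0.2],
    [[0, 0, 14], [0, 0, 0], 0.2],
    [[0, 0, 12], [0, 0, 0], 0.2],
    [[0, 0, 8], [0, 0, 0], 0.2],
    [[0, 0, 6], [0, 0, 0], 0.2],
    [[0, 0, 3], [0, 0, 0], 0.2],
    [[0, 0, 0], [0, 0, 0], 0.2],
    [[0, 0, 0], [0, 0, 0], 0.2],
    [[0, 0, 0], [0, 0, 0], 0.2]
  ]
}}

```text
time: 35.05
tcp_pos: [0.6657, 0.0899, 0.0729]
tcp_rot: [0.602, 3.082, 0.001]
contact_force: [0.5, -0.3, -0.2]
finger_gap: 0.601
grip_force: 0.0
```

>>> {"method": "apply_moves", "body": {
  "rows": [
    [[0, 0, 0], [0, 0, 0], -0.2],
    [[0, 0, 0], [0, 0, 0], -0.6],
    [[0, 0, 0], [0, 0, 0], -0.8],
    [[0, 0, 0], [0, 0, 0], -0.8],
    [[0, 0, 0], [0, 0, 0], -0.8],
    [[0, 0, 0], [0, 0, 0], -0.8],
    [[0, 0, 0], [0, 0, 0], -0.8]
  ],
  "force": 30
}}

```text
time: 35.63
tcp_pos: [0.6655, 0.0899, 0.0724]
tcp_rot: [0.602, 3.083, 0.0]
contact_force: [0.5, -0.0, 0.3]
finger_gap: 0.286
grip_force: 30.0
```

>>> {"method": "apply_moves", "body": {
  "rows": [
    [[0, 0, -6], [0, 0, 0], -0.8],
    [[0, 0, -15], [0, 0, 0], -0.8],
    [[0, 0, -25], [0, 0, 0], -0.8],
    [[0, 0, -30], [0, 0, 0], -0.8],
    [[0, 0, -30], [0, 0, 0], -0.8],
    [[0, 0, -30], [0, 0, 0], -0.8],
    [[0, 0, -30], [0, 0, 0], -0.8],
    [[0, 0, -25], [0, 0, 0], -0.8],
    [[0, 0, -12], [0, 0, 0], -0.8],
    [[0, 0, 0], [0, 0, 0], -0.8],
    [[0, 0, 0], [0, 0, 0], -0.8]
  ]
}}

```text
time: 36.55
tcp_pos: [0.6655, 0.0898, 0.2757]
tcp_rot: [0.602, 3.082, 0.0]
contact_force: [1.1, 0.6, -1.6]
finger_gap: 0.284
grip_force: 30.0
```

```bash
python3 d.py .4402 .161 .275
```

```text
R [[-0.926, 0.376, 0.001], [0.376, 0.926, 0.0], [-0.001, 0.001, -1.0]] tcp [0.6655 0.0898 0.2757] t 36.55
[235.6 -18.9   0.4]
```

>>> {"method": "apply_moves", "body": {
  "rows": [
    [[6, -0.5, 0], [0, 0, 0], -0.8],
    [[14, -1.2, 0], [0, 0, 0], -0.8],
    [[22, -1.8, 0], [0, 0, 0], -0.8],
    [[25, -2, 0], [0, 0, 0], -0.8],
    [[25, -2, 0], [0, 0, 0], -0.8],
    [[25, -2, 0], [0, 0, 0], -0.8],
    [[25, -2, 0], [0, 0, 0], -0.8],
    [[25, -2, 0], [0, 0, 0], -0.8],
    [[25, -2, 0], [0, 0, 0], -0.8],
    [[20, -1.6, 0], [0, 0, 0], -0.8],
    [[15, -1.2, 0], [0, 0, 0], -0.8],
    [[6.6, -0.6, 0], [0, 0, 0], -0.8],
    [[2, 0, 0], [0, 0, 0], -0.8],
    [[0, 0, 0], [0, 0, 0], -0.8],
    [[0, 0, 0], [0, 0, 0], -0.8],
    [[0, 0, 0], [0, 0, 0], -0.8]
  ]
}}

```text
time: 37.88
tcp_pos: [0.4404, 0.1607, 0.2745]
tcp_rot: [-0.603, -3.082, 0.001]
contact_force: [0.8, -1.1, -1.4]
finger_gap: 0.289
grip_force: 30.0
```

```bash
python3 d.py .4402 .161 .1934;  python3 -W ignore - <<'E'
from m import *
t=robot.get_obs()['tcp_pos']
c=grab('side',3);P=c['P']; d=np.hypot(P[...,0]-t[0],P[...,1]-t[1])
z0=t[2]-.0724
s=P[(d<.08)&(P[...,2]>z0+.002)&(P[...,2]<z0+.02)]; print('lid',len(s),circ(s),s[:,0].min()/2+s[:,0].max()/2,np.ptp(s[:,0]))
l=P[(d<.08)&(cv2.inRange(c['hsv'],(40,30,20),(95,255,255))>0)]; print('zmin',np.percentile(l[:,2],1),z0)
cv2.imwrite('pics/side10.png',cv2.resize(c['img'][60:300,150:430],None,fx=2.4,fy=2.4))
E
```

```text
R [[-0.926, 0.377, -0.001], [0.377, 0.926, -0.0], [0.001, -0.001, -1.0]] tcp [0.4404 0.1607 0.2745] t 37.88
[ 0.3  0.2 81.1]
lid 368 [0.44285367 0.16086649 0.06354645] 0.4436841332973345 0.12535870545200523
zmin 0.20454294218824243 0.20205588658910212
```

View pics/side10.png

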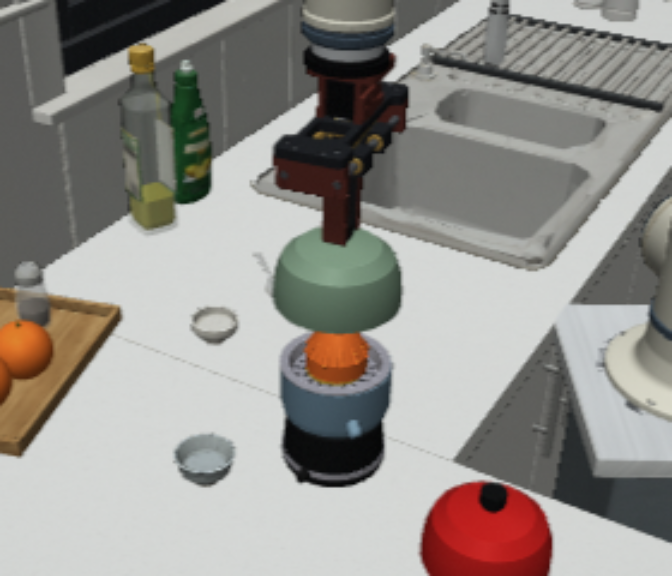

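>>> {"method": "apply_moves", "body": {
  "rows": [
    [[1, 0.3, 5], [0, 0, 0], -0.8],
    [[0, 0, 8], [0, 0, 0], -0.8],
    [[0, 0, 10], [0, 0, 0], -0.8],
    [[0, 0, 10], [0, 0, 0], -0.8],
    [[0, 0, 10], [0, 0, 0], -0.8],
    [[0, 0, 10], [0, 0, 0], -0.8],
    [[0, 0, 8], [0, 0, 0], -0.8],
    [[0, 0, 6], [0, 0, 0], -0.8],
    [[0, 0, 3], [0, 0, 0], -0.8],
    [[0, 0, 2], [0, 0, 0], -0.8],
    [[0, 0, 0], [0, 0, 0], -0.8],
    [[0, 0, 0], [0, 0, 0], -0.8],
    [[0, 0, 0], [0, 0, 0], -0.8]
  ]
}}

```text
time: 39.12
tcp_pos: [0.4393, 0.1617, 0.2037]
tcp_rot: [0.602, 3.082, 0.001]
contact_force: [-0.2, -0.3, -1.2]
finger_gap: 0.286
grip_force: 30.0
```

```bash
python3 d.py .4402 .161 .1934;  python3 -W ignore - <<'E'
from m import *
t=robot.get_obs()['tcp_pos']
c=grab('side',3);P=c['P']; d=np.hypot(P[...,0]-.441,P[...,1]-.162)
z0=t[2]-.0724
for a,b in((z0+.002,z0+.02),(.112,.125)):
  s=P[(d<.08)&(P[...,2]>a)&(P[...,2]<b)]; print(len(s),circ(s),s[:,0].min()/2+s[:,0].max()/2,np.ptp(s[:,0]))
E
```

```text
R [[-0.927, 0.376, 0.001], [0.376, 0.927, 0.0], [-0.001, 0.001, -1.0]] tcp [0.4393 0.1617 0.2037] t 39.12
[-1.1 -0.3 10.4]
328 [0.44198282 0.16233657 0.06337903] 0.44146817044422215 0.1250158765364104
188 [0.4413163  0.16134482 0.05790326] 0.4410353041793467 0.11107867242257174
```

Aligned within 1 mm; lowering the lid.

>>> {"method": "apply_moves", "body": {
  "rows": [
    [[0, -0.6, 3], [0, 0, 0], -0.8],
    [[0, 0, 3], [0, 0, 0], -0.8],
    [[0, 0, 2], [0, 0, 0], -0.8],
    [[0, 0, 1.5], [0, 0, 0], -0.8],
    [[0, 0, 0.8], [0, 0, 0], -0.8],
    [[0, 0, 0], [0, 0, 0], -0.8],
    [[0, 0, 0], [0, 0, 0], -0.8]
  ]
}}

```text
time: 39.85
tcp_pos: [0.4389, 0.1611, 0.1933]
tcp_rot: [0.602, 3.083, 0.0]
contact_force: [-1.5, -0.7, 3.2]
finger_gap: 0.282
grip_force: 30.0
```

>>> {"method": "apply_moves", "body": {
  "rows": [
    [[0, 0, 0], [0, 0, 0], -0.3],
    [[0, 0, 0], [0, 0, 0], 0.2],
    [[0, 0, 0], [0, 0, 0], 0.2],
    [[0, 0, 0], [0, 0, 0], 0.2],
    [[0, 0, -8], [0, 0, 0], 0.2],
    [[0, 0, -20], [0, 0, 0], 0.2],
    [[0, 0, -30], [0, 0, 0], 0.2],
    [[0, 0, -30], [0, 0, 0], 0.2],
    [[0, 0, 0], [0, 0, 0], 0.2],
    [[0, 0, 0], [0, 0, 0], 0.2]
  ]
}}

```text
time: 40.68
tcp_pos: [0.4396, 0.1613, 0.2835]
tcp_rot: [0.601, 3.079, 0.003]
contact_force: [-0.2, -0.0, 0.1]
finger_gap: 0.6
grip_force: 0.0
```

```bash
python3 -W ignore - <<'E'
from m import *
c=grab('side',3);P=c['P']; d=np.hypot(P[...,0]-.4415,P[...,1]-.163)
s=P[(d<.08)&(P[...,2]>.123)&(P[...,2]<.141)]; print('lid',circ(s))
s=P[(d<.03)&(P[...,2]>.19)&(P[...,2]<.23)]; print('knob top',np.percentile(s[:,2],[50,98]),s.mean(0))
g=P[(d<.08)&(P[...,2]>.1)&(P[...,2]<.2)&(cv2.inRange(c['hsv'],(40,30,20),(95,255,255))>0)]; print('lid zmin',np.percentile(g[:,2],[1,3]))
for nm,q,r in(('speck',(.588,-.057),.036),('blue',(.578,.19),.045)):
  d=np.hypot(P[...,0]-q[0],P[...,1]-q[1]); s=P[(d<r)&(P[...,2]>.022)&(P[...,2]<.04)]; print(nm,circ(s))
cv2.imwrite('pics/side11.png',cv2.resize(c['img'][60:300,150:430],None,fx=2.4,fy=2.4))
E
```

```text
lid [0.44145209 0.16110859 0.06370289]
knob top [0.20529337 0.20815555] [0.44199821 0.16710939 0.20282964]
lid zmin [0.12123511 0.12420518]
speck [ 0.58770673 -0.05699671  0.0279973 ]
blue [0.57829434 0.20471868 0.02871895]
```

View pics/side11.png

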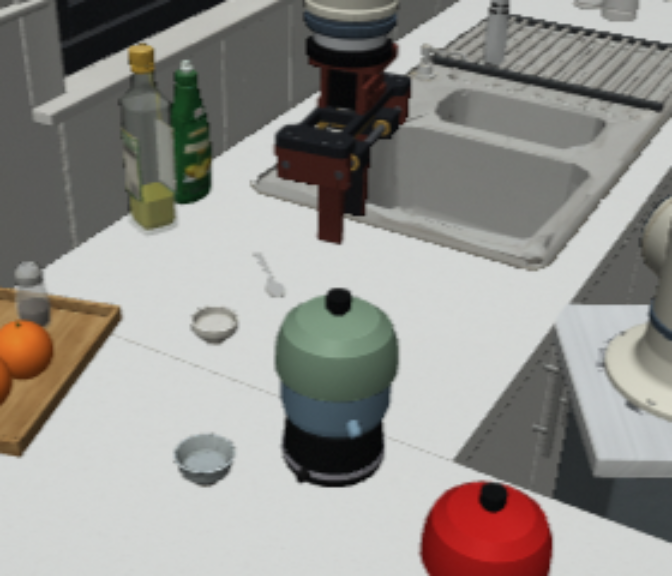

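The lid sits level on the stack (knob top at 0.207 m, as expected), the little bowls have not moved, and the gripper is clear.

```bash
python3 -c "from rig import robot; print(robot.job_done())"
```

```text
the job is handed in; nothing more can be done
None
```

The juicer is back together on its motor base: bowl, strainer, small cone, large cone and lid all measured seated, level and released. The little bowls and teaspoon are still in place, and the job was handed in after about 41 s of the 141 s allowed; the hand-in call gave no verdict.

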